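# Press home the loose rivet of a scraper handle in a sprung lever press

## Task

Lay the scraper flat on the press's anvil, handle under the ram with its brass rivet up and centred beneath the ram, and let go of it. Then bring the red lever down until you feel the ram bear firmly on the rivet, without crushing the handle, and keep it bearing for a good second; stay with the lever and ease it slowly all the way back up, never letting it fly. Leave the scraper on the anvil and the other things on the bench where they are.

Things in the scene. Friction and masses are not known exactly. Their poses are not given: they have to be found in the camera images.
- scraper: loose wall scraper, 185 mm, 0.14 kg. Origin under the handle, straight below the rivet; z up. Wooden handle 28 mm wide (y), 32 mm tall, x -70 to +50 mm; steel blade 80 mm wide, 3 mm thick, at half the handle's height, x -135 to -69 mm (it starts with the blade roughly to the robot's left). It balances some 42 mm from the rivet towards the blade
- rivet (a point): top centre of the brass rivet head, 14 mm across, 3 mm proud of the handle, 35 mm above the handle's underside; axes as the scraper
- press: fixed green C-frame press, 260 mm high, base 250 x 150 x 20 mm. Origin on the bench straight below the ram; x from its front (facing the robot's left) to its back, y to its left. The head overhangs the anvil (x -30 to +85, y +-35, z 130 to 250 mm): load from the front, gripper leaning 35 to 45 degrees out to the front, handle gripped 50 mm from the rivet. Column from x = +75 mm
- anvil: fixed flat steel anvil under the ram, top 60 mm wide (y), from x = -65 to x = +50 mm. Origin on its top straight below the ram; axes as the press. Its height differs from day to day by some mm (45 to 55 mm above the bench)
- ram: round steel ram, 22 mm across, origin at the centre of its lower face, moving straight down 40 mm per radian of the lever. 45 N on the rivet is a firm press; 25 N is too little and over 80 N crushes the handle
- ram_foot (a point): centre of the ram's lower face, 119 mm above the bench when the lever is home
- lever (a joint): lever angle, rad: 0 = home (up, on its stop; arm 50 degrees above level, to the press's front), grows as pulled down, stop at 1.15; ram meets rivet at 0.7 to 1.0. A spring drives it up: 2 to 4 N at the grip at home, rising evenly to 5 to 9 N at 0.9; 1 N more at the grip gives 4 N more at the ram. It must not fly back (over 0.8 rad/s upward above 0.08 rad)
- lever_grip (a point): middle of the lever's red grip: a flat-sided bar 22 mm wide (the press's y), 20 mm deep, 90 mm long, along the lever, 160 mm from the pivot; swings in the press's x-z plane, 105 mm to the left (y) of the ram. Work it by gripping it or by pressing on its upper face, which looks up and to the press's back while the lever is up
- lever_pivot (a point): the lever's pivot, at x 0, y 105, z 170 mm in the press frame; the axis lies along the press's y; axes as the press
- whetstone: bystander: dark sharpening stone on a wooden base, 210 x 70 x 42 mm, long axis x, origin under its centre
- spray_can: bystander: white spray can with a blue band, 58 mm across, 190 mm high, origin under its centre
- glue_tub: bystander: orange tub, 68 mm across, 110 mm high, origin under its centre
- screwdriver: bystander: red-handled screwdriver lying along its x
- hammer: bystander: hammer lying along its x
Things that resemble listed ones, but are neither listed nor needed, are in the scene too. Leave any blue or green look-alike of the scraper alone.

How it is judged:
On the way, in this order (a step that is already met when the one before it is completed fails the run):
1. the scraper lies flat on the anvil, rivet within 8 mm of the ram's axis, let go, lever still home (z of rivet in the frame of anvil between 0.03 and 0.038 m and horizontal distance between rivet and ram_foot below 0.008 m and angle between scraper's own z axis and vertical below 0.1 rad and contact force between the fingers and scraper below 0.2 N and value of joint lever below 0.1 rad and linear speed of scraper below 0.02 m/s), for 0.2 s.
2. the ram bears on the scraper with more than 25 N for 0.8 s (contact force between ram and scraper above 25 N and horizontal distance between rivet and ram_foot below 0.012 m), for 0.8 s.
At the end, for the whole second after the job is handed in: the scraper lies flat and still on the anvil, its rivet within 12 mm of the ram's axis, and the lever is fully home (within 0.04 rad) (z of rivet in the frame of anvil between 0.03 and 0.038 m and horizontal distance between rivet and ram_foot below 0.012 m and angle between scraper's own z axis and vertical below 0.1 rad and value of joint lever below 0.04 rad and linear speed of scraper below 0.02 m/s); the robot touches nothing.
It fails at once if the handle is crushed: more than 80 N between ram and scraper (contact force between ram and scraper above 80 N).
It fails at once if the lever flies back: faster than 0.8 rad/s upward while above 0.08 rad (velocity of joint lever below -0.8 rad/s and value of joint lever above 0.08 rad).
It fails at once if another thing on the bench is pushed more than 20 mm (distance of any of whetstone, spray_can, glue_tub, screwdriver, hammer from where it was at the start of the episode above 0.02 m).
It also fails if it takes over 66 s, if anything falls off the work surface, if the arm or the gripper's body presses on something with over 40 N, if the wrist force passes 120 N, or if a joint passes its speed limit or range.

## Robot

A 7-joint arm with a two-finger parallel gripper is mounted at the origin on the work surface. World frame = base frame: x ahead of the robot, y to its left, z up, the work surface at z = 0. Lengths are in m, angles in rad, forces in N, time in s.
With the tool pointing down it reaches from about 0.35 to 0.9 m from the base axis. Payload 8.1 kg.
Tool frame: the origin (TCP) lies between the finger pads; the fingertips stand 11 mm ahead of it and the grasp point (between the pads) lies 8 mm behind it; z points along the fingers, y is the line along which they close (so a half turn about z gives the same grasp; the last joint's range is limited). The gripper opens to 92 mm and grips with 3 to 60 N. Pads are 19 mm wide; open, the fingers measure 130 mm over their backs; the gripper's body (75 mm by 190 mm) begins 47 mm behind the grasp point.
Start: joints at [-1.443, 0.434, 0.025, 1.573, -0.012, 1.134, -0.075], TCP at [0.143, 0.608, 0.238] pointing down, gripper open.
Joint ranges: [-2.62, 2.62], [-0.44, 2.09], [-1.27, 1.32], [0.08, 2.57], [-1.32, 4.46], [0.12, 2], [-2.74, 2.74]. Speed limits (rad/s): [2.22, 2.22, 3.01, 3.01, 3.14, 3.14, 3.14].

## Interface

Orientations are given as a rotation vector (axis times angle).
In Python, from cell import observe, get_image, camera_params, sign_off gives the robot as it stands.
- The arm moves only by the shell command python3 -m pendant 'ROWS' [FORCE]. ROWS is JSON, one flat list of numbers, 7 for each row, row after row: the shift along the tool's x, y, z in m, then the turn, a rotation vector about the tool's x, y, z in rad, then the finger opening in m, from 0 to 0.0918. In form: [dx, dy, dz, rx, ry, rz, jaw, dx, dy, dz, rx, ry, rz, jaw, ...]. A call has 1 to 10 rows; each row shifts and turns the commanded pose from where the row before left it, along the tool's axes as they then stand; what a row does not reach is not made up. A row lasts 1/8 s, in which the tool goes at most 62.5 mm and 10.7 degrees, less where a joint would pass 70% of its speed; a pose out of reach is approached as far as the arm can. A call is refused whole if a number of a shift passes 0.0625 or a number of a turn 0.188, either way. A call with a gripper value outside its range is refused whole. The fingers move at their own pace and stop on an object; FORCE is the grip in N (left out, the last holds). Time passes only in rows, so rows that do not move let the fingers close. It gives the time, the measured TCP pose, the force, the opening and the grip force at its end, in the units of the state.
- observe(): the state, without advancing time (a new reading comes with each control period).
- get_image(name): name is "scene" or "top" or "wrist"; returns the picture (384x512x3 uint8, red, green, blue); there is no depth.
- camera_params(name): a dict with "intrinsics" (3x3 intrinsics, pixels), "eye" and "rotation" of the camera in the world; the wrist camera has in their place "T_tool_cam" (4x4, takes a point from camera to tool coordinates, whose origin is the TCP and whose axes are the flange's). Camera axes: x right, y down, z forward; pixel columns grow to the right and rows downward; lengths in m; the calibration is good to about 2 mm. A picture is of the moment at which its call begins: read the wrist's pose just before it. camera_params takes no time and is no camera call.
- sign_off(): hands the job in; it is judged then, once.
The state is a dict: "clock": time; "joints": joint angles; "dq": joint speeds; "joint_efforts": joint torques, N m; "position": TCP position; "ee_rot": TCP orientation; "force": force on the tool from outside, world axes, zero at the start; "ft_torque": the same for the moment, N m; "width": opening from 0.0 (shut) to 1.0 (fully open); "gripper_force": force on a finger pad.
Only numpy, scipy, OpenCV 4.12 (cv2) and the standard library are available. Lean on these libraries where they do the work, as an engineer would, in place of code of your own. Each camera call takes 0.05 s, during which the arm holds its last target. There are 200 camera calls.

## Working session

There is one attempt and no reset: what is moved stays moved. The work goes in short steps, Python scripts to look and compute and a shell command to move; the robot and the scene stay as the last step left them, time stands still between calls to the robot, and variables do not carry over. Pictures are saved under pics/ and viewed, at most 10 in all, crops included, and the job is handed in when it is done.

```bash
ls; mkdir -p pics; python3 - <<'E'
from cell import *
import cv2, numpy as np
print(observe())
ims=[]
for n in ("scene","top"):
    im=get_image(n); cv2.imwrite(f"pics/{n}0.png",im[:,:,::-1]); 
    p=camera_params(n); print(n,{k:np.round(v,4).tolist() for k,v in p.items()})
print(camera_params("wrist"))
E
```

```text
pics
{'clock': 0.0, 'joints': array([-1.44258041,  0.43522594,  0.02498879,  1.57410744, -0.01165845,
        1.1339459 , -0.07507961]), 'dq': array([-9.19920046e-04,  5.70789824e-04,  7.35081804e-04, -1.15754859e-03,
       -1.38282605e-03, -3.84906112e-05,  1.71914632e-03]), 'joint_efforts': array([ 2.94012416e-04, -6.67854309e+01,  9.84760299e-01, -3.14465082e+01,
       -6.05958584e-02,  4.26241430e-02,  1.70774974e-04]), 'position': array([0.14291582, 0.60794408, 0.23693926]), 'ee_rot': array([-3.61889094e-01, -3.12059466e+00,  2.41761360e-03]), 'force': array([-0.74420341,  0.12764837,  0.1533002 ]), 'ft_torque': array([-0.02021341, -0.02944865,  0.01506459]), 'gripper_force': 0.0, 'width': 1.0043870629572567}
scene {'intrinsics': [[351.2622, 0.0, 252.2894], [0.0, 351.2622, 191.7477], [0.0, 0.0, 1.0]], 'eye': [0.8765, -0.7413, 0.8951], 'rotation': [-2.2514, -0.5661, 0.2498]}
top {'intrinsics': [[351.7335, 0.0, 255.0417], [0.0, 351.7335, 192.365], [0.0, 0.0, 1.0]], 'eye': [0.2471, -0.0434, 1.4348], 'rotation': [-2.0816, 2.136, -0.1843]}
{'intrinsics': array([[290.27291564,   0.        , 254.02067999],
       [  0.        , 290.27291564, 190.17443779],
       [  0.        ,   0.        ,   1.        ]]), 'T_tool_cam': array([[ 1.60689001e-04, -9.64977148e-01, -2.62333906e-01,
         6.98976557e-02],
       [ 9.99998536e-01,  6.01904803e-04, -1.60152997e-03,
         5.27487941e-04],
       [ 1.70333986e-03, -2.62333265e-01,  9.64975832e-01,
        -1.48083836e-01],
       [ 0.00000000e+00,  0.00000000e+00,  0.00000000e+00,
         1.00000000e+00]])}
```

```bash
python3 - <<'E'
import cv2, numpy as np
a=cv2.imread("pics/scene0.png");b=cv2.imread("pics/top0.png")
cv2.imwrite("pics/scene0b.png",cv2.resize(a,(800,600),interpolation=cv2.INTER_CUBIC))
cv2.imwrite("pics/top0b.png",cv2.resize(b,(800,600),interpolation=cv2.INTER_CUBIC))
E
```

```text
(no output)
```

View pics/scene0b.png

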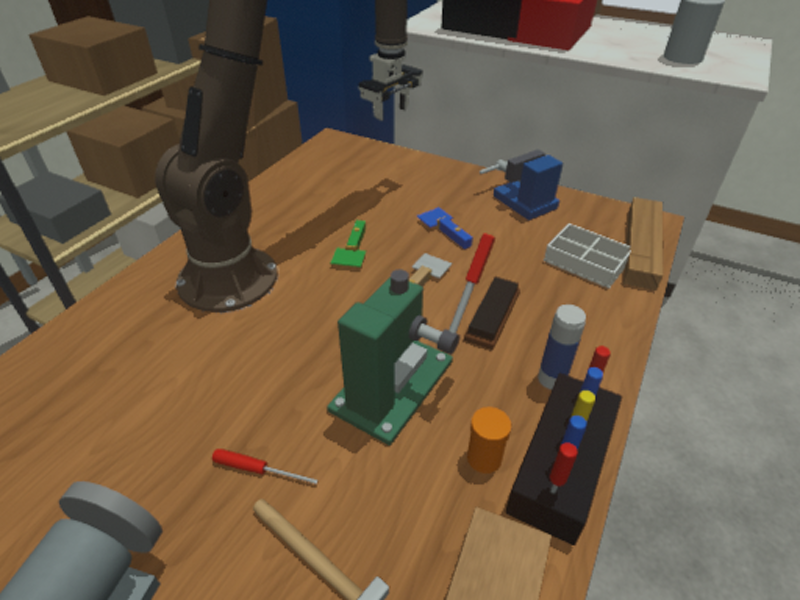

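View pics/top0b.png

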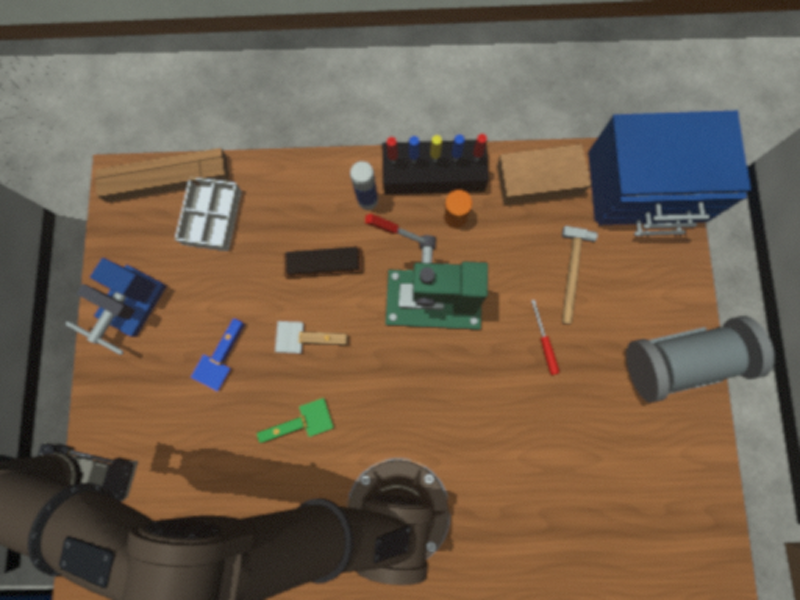

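The scene view (800x600) shows the press at (390,350), lever grip red at (480,260), and wooden scraper peeking out at (430,268). The top view shows three scrapers: blue (218,355), green (298,422), and wood/steel (310,338), blade left. The wooden one fits: wooden handle, steel blade, brass rivet; blue and green are look-alikes. Press ram is near (430,280), with its front to image-left.

```bash
cat > h.py <<'E'
import numpy as np, cv2
from scipy.spatial.transform import Rotation as Ro
from cell import *
def cam(n, st=None):
    p=camera_params(n); K=p["intrinsics"]
    if n=="wrist":
        T=p["T_tool_cam"]; R=Ro.from_rotvec(st["ee_rot"]).as_matrix()
        return K, R@T[:3,:3], st["position"]+R@T[:3,3]
    return K, Ro.from_rotvec(np.ravel(p["rotation"])).as_matrix() if np.size(p["rotation"])==3 else p["rotation"], p["eye"]
def ray(c,uv):
    K,R,e=c; d=R@np.linalg.solve(K,[uv[0],uv[1],1.]); return e,d/np.linalg.norm(d)
def onz(c,uv,z):
    e,d=ray(c,uv); return e+d*(z-e[2])/d[2]
def onplane(c,uv,p,n):
    e,d=ray(c,uv); return e+d*(np.dot(np.subtract(p,e),n)/np.dot(d,n))
def proj(c,P):
    K,R,e=c; q=K@(R.T@(np.asarray(P)-e)); return q[:2]/q[2]
def tri(c1,u1,c2,u2):
    e1,d1=ray(c1,u1); e2,d2=ray(c2,u2)
    A=np.stack([d1,-d2],1); s=np.linalg.lstsq(A,e2-e1,rcond=None)[0]
    a,b=e1+s[0]*d1,e2+s[1]*d2; return (a+b)/2,np.linalg.norm(a-b)
E
python3 - <<'E'
from h import *
t=cv2.imread("pics/top0.png"); s=cv2.imread("pics/scene0.png"); ct=cam("top"); cs=cam("scene")
print(proj(ct,[0,0,0]),proj(ct,[.143,.608,.238]))
hsv=cv2.cvtColor(t,cv2.COLOR_BGR2HSV)
# rough positions (top px = view*0.64)
for n,uv,z in [("handle",(208,217),.032),("blade",(184,216),.016),("can",(232,108),.19),("tub",(294,129),.11),("whet",(207,168),.042),
   ("base bl",(251,208),.02),("base tl",(250,172),.02),("base br",(308,210),.02),("ramtop",(274,175),.26)]:
    print(n,onz(ct,uv,z).round(3))
def redblob(im,roi):
    h=cv2.cvtColor(im,cv2.COLOR_BGR2HSV); m=(((h[...,0]<8)|(h[...,0]>172))&(h[...,1]>150)&(h[...,2]>60)).astype(np.uint8)
    x0,y0,x1,y1=roi; mm=np.zeros_like(m); mm[y0:y1,x0:x1]=m[y0:y1,x0:x1]
    cs_=max(cv2.findContours(mm,0,2)[0],key=cv2.contourArea); return cv2.minAreaRect(cs_)
rt=redblob(t,(225,130,265,155)); rs=redblob(s,(290,140,330,190)); print(rt,rs)
print("grip",tri(ct,rt[0],cs,rs[0]))
# blade/handle masks in top crop
crop=np.hstack([cv2.resize(t[190:240,160:260],None,fx=8,fy=8,interpolation=cv2.INTER_CUBIC)])
crop2=cv2.resize(t[130:220,240:325],None,fx=6,fy=6,interpolation=cv2.INTER_CUBIC)[:400]
cv2.imwrite("pics/c1.png",crop)
E
```

```text
[254.15651506 327.36999706] [ 67.93660623 298.67317937]
handle [0.43  0.175 0.032]
blade [0.439 0.276 0.016]
can [0.823 0.06  0.19 ]
tub [ 0.762 -0.179  0.11 ]
whet [0.631 0.178 0.042]
base bl [0.464 0.002 0.02 ]
base tl [0.615 0.003 0.02 ]
base br [ 0.449 -0.229  0.02 ]
ramtop [ 0.539 -0.087  0.26 ]
((243.60000610351562, 142.19998168945312), (21.50348472595215, 6.957010269165039), 18.434946060180664) ((306.9990234375, 164.69009399414062), (8.321391105651855, 32.4400749206543), 20.85445785522461)
grip (array([0.64673374, 0.01243336, 0.29517168]), np.float64(0.003411849393012632))
```

View pics/c1.png

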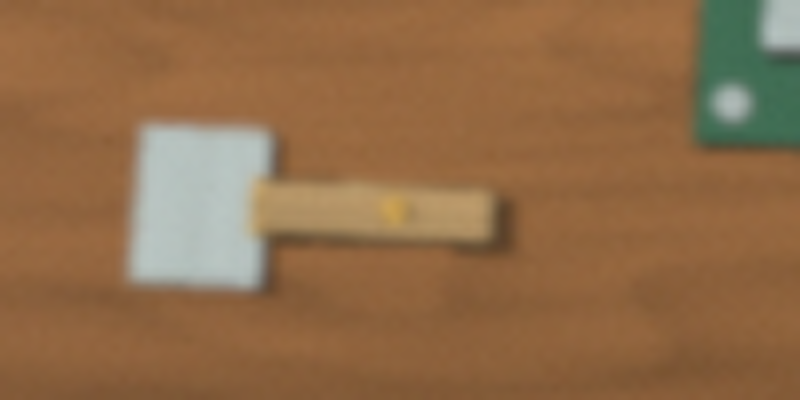

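The crop confirms the wooden scraper: steel blade left, brass rivet up at crop (393,210), i.e. top px (209.1,216.2); the green press base corner is at the right.

```bash
python3 - <<'E'
from h import *
t=cv2.imread("pics/top0.png"); ct=cam("top"); h=cv2.cvtColor(t,cv2.COLOR_BGR2HSV)
P=lambda x,y:(160+x/8,190+y/8)
a=onz(ct,P(258,208),.032); b=onz(ct,P(494,215),.032); r=onz(ct,P(393,210),.035)
print("handle ends",a,b,"len",np.linalg.norm(a-b),"rivet",r, "yaw of -y", np.arctan2((b-a)[0],-(b-a)[1]))
# blade edge direction via mask
m=((h[...,1]<60)&(h[...,2]>120)).astype(np.uint8); m[:, :172]=0; m[:,200:]=0; m[:200]=0; m[235:]=0
c=max(cv2.findContours(m,0,2)[0],key=cv2.contourArea); box=cv2.boxPoints(cv2.minAreaRect(c)); print("blade",[onz(ct,p,.016)[:2].round(3).tolist() for p in box])
g=((h[...,0]>60)&(h[...,0]<95)&(h[...,1]>60)).astype(np.uint8)
pts=[]
for u in range(252,306):
    col=np.where(g[195:220,u])[0]
    if len(col): pts.append(onz(ct,(u+0,195+col.max()+.5),.02)[:2])
pts=np.array(pts); k=np.polyfit(pts[:,1],pts[:,0],1); res=pts[:,0]-np.polyval(k,pts[:,1]); print("near edge slope",k,res.std())
pf=[]
for v in range(178,206):
    row=np.where(g[v,235:270])[0]
    if len(row): pf.append(onz(ct,(235+row.min()-.5,v),.02)[:2])
pf=np.array(pf); k2=np.polyfit(pf[:,0],pf[:,1],1); print("front edge",k2,(pf[:,1]-np.polyval(k2,pf[:,0])).std(), pf[:,1].mean())
E
```

```text
handle ends [0.43551759 0.2388387  0.032     ] [0.42881861 0.11968966 0.032     ] len 0.11933721326073148 rivet [0.43229924 0.17015286 0.035     ] yaw of -y -0.05616435778399467
blade [[0.481, 0.309], [0.479, 0.239], [0.401, 0.239], [0.403, 0.308]]
near edge slope [0.07525335 0.46641642] 0.0011208148276794724
front edge [-0.06800361  0.04933525] 0.0010991059514212265 0.013125902181196135
```

```bash
cat >> h.py <<'E'
def frame(yaw_dx, lean):  # forward (back-of-press) dir (yaw_dx,-1), lean in deg to the front; tool y = press left
    f=np.array([yaw_dx,-1,0])/np.hypot(yaw_dx,1); l=np.array([-f[1],f[0],0]); z=np.array([0,0,1.])
    s,c=np.sin(np.radians(lean)),np.cos(np.radians(lean))
    return np.stack([-c*f-s*z, l, s*f-c*z],1), f, l
def plan(p1,R1,n,jaw=None,p0=None,R0=None):
    st=observe(); p0=st["position"] if p0 is None else p0
    R0=Ro.from_rotvec(st["ee_rot"]).as_matrix() if R0 is None else R0
    w=Ro.from_matrix(R0.T@R1).as_rotvec()/n; d=(np.asarray(p1)-p0)/n; R=R0
    print("dist",np.linalg.norm(d*n).round(4),"turn/row",w.round(4).tolist())
    if np.linalg.norm(w)<1e-3: print("shift/row",(R0.T@d).round(4).tolist(),"n",n); return
    for i in range(n):
        print((R.T@d).round(4).tolist()); R=R@Ro.from_rotvec(w).as_matrix()
E
python3 - <<'E'
from h import *
R,f,l=frame(-.056,40)
g=np.array([.4323,.1702,.024])-.05*f; print("tcp",g+.008*R[:,2])
plan(g+.008*R[:,2]-.10*R[:,2],R,10)
E
```

```text
tcp [0.4348081  0.21498753 0.01787164]
dist 0.4645 turn/row [0.0485, -0.0578, 0.1335]
[-0.0363, -0.0252, 0.0143]
[-0.0384, -0.0195, 0.0175]
[-0.0394, -0.0133, 0.0206]
[-0.0395, -0.007, 0.0234]
[-0.0386, -0.0006, 0.0258]
[-0.0367, 0.0058, 0.0279]
[-0.0339, 0.0119, 0.0295]
[-0.0301, 0.0176, 0.0306]
[-0.0256, 0.0229, 0.0313]
[-0.0205, 0.0275, 0.0314]
```

```bash
python3 -m pendant '[-0.0363,-0.0252,0.0143,0.0485,-0.0578,0.1335,0.07,-0.0384,-0.0195,0.0175,0.0485,-0.0578,0.1335,0.07,-0.0394,-0.0133,0.0206,0.0485,-0.0578,0.1335,0.07,-0.0395,-0.007,0.0234,0.0485,-0.0578,0.1335,0.07,-0.0386,-0.0006,0.0258,0.0485,-0.0578,0.1335,0.07,-0.0367,0.0058,0.0279,0.0485,-0.0578,0.1335,0.07,-0.0339,0.0119,0.0295,0.0485,-0.0578,0.1335,0.07,-0.0301,0.0176,0.0306,0.0485,-0.0578,0.1335,0.07,-0.0256,0.0229,0.0313,0.0485,-0.0578,0.1335,0.07,-0.0205,0.0275,0.0314,0.0485,-0.0578,0.1335,0.07]'; python3 -m pendant '[0,0,0,0,0,0,0.07]'; python3 - <<'E'
from h import *
st=observe(); im=get_image("wrist"); cv2.imwrite("pics/w1.png",im[:,:,::-1]); np.save("w1.npy",np.r_[st["position"],st["ee_rot"]])
print(st["joints"].round(3),st["force"].round(2))
R,f,l=frame(-.056,40); g=np.array([.4323,.1702,.024])-.05*f; plan(g+.008*R[:,2],R,1)
c=cam("wrist",st); o=np.array([.4323,.1702,0.]); z=np.array([0,0,1])
for n,p in [("rivet",o+.035*z),("hend",o+.05*f+.032*z),("hstart",o-.07*f+.032*z)]: print(n,proj(c,p))
E
```

```text
clock: 1.35
position: [0.439, 0.2792, 0.0939]
ee_rot: [1.876, 1.768, -0.682]
force: [1.0, 0.1, -0.6]
width: 0.762
gripper_force: 0.0
clock: 1.48
position: [0.4403, 0.2758, 0.0935]
ee_rot: [1.877, 1.763, -0.687]
force: [-0.1, -0.3, -0.5]
width: 0.762
gripper_force: 0.0
[-1.242  0.817  0.53   1.652  0.085  1.29  -0.864] [-0.05 -0.3  -0.47]
dist 0.0988 turn/row [-0.002, 0.0013, -0.0016]
[0.0005, -0.0005, 0.0988]
rivet [251.86407411 231.53032904]
hend [252.43487414 249.12718066]
hstart [250.74607117 187.71026892]
```

View pics/w1.png

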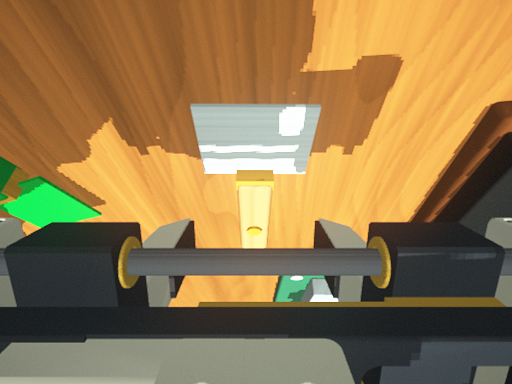

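The wrist view shows the handle straight ahead: rivet at (254,231), handle front edge near (255,184), within about 3 mm of prediction. Shift +2 mm in tool y and go in.

```bash
python3 -m pendant '[0.0005,0.001,0.033,0,0,0,0.07,0,0.0005,0.033,0,0,0,0.07,0,0,0.02,0,0,0,0.07,0,0,0.013,0,0,0,0.07,0,0,0,0,0,0,0.07]'; python3 -m pendant '[0,0,0,0,0,0,0.02,0,0,0,0,0,0,0.02,0,0,0,0,0,0,0.02,0,0,0,0,0,0,0.02]' 30; python3 -m pendant '[0,0,0,0,0,0,0.02,0,0,0,0,0,0,0.02]'
```

```text
clock: 2.15
position: [0.4359, 0.217, 0.0184]
ee_rot: [1.874, 1.774, -0.681]
force: [1.0, 0.4, 0.1]
width: 0.764
gripper_force: 0.0
clock: 2.65
position: [0.4366, 0.2169, 0.0186]
ee_rot: [1.875, 1.773, -0.68]
force: [0.4, -0.5, -0.4]
width: 0.377
gripper_force: 0.0
clock: 2.9
position: [0.4366, 0.2168, 0.0185]
ee_rot: [1.874, 1.773, -0.681]
force: [-0.6, 0.1, 0.5]
width: 0.306
gripper_force: 29.9
```

```bash
python3 -m pendant '[-0.0214,0,-0.0255,0,0,0,0.02,-0.0214,0,-0.0255,0,0,0,0.02,-0.0214,0,-0.0255,0,0,0,0.02,0,0,0,0,0,0,0.02]'; python3 - <<'E'
from h import *
R,f,l=frame(-.0715,40); ram=np.array([.535,-.083,0])
plan(ram-.13*f-.0467*f+np.array([0,0,.10+.0185]),R,5)
E
```

```text
clock: 3.4
position: [0.4374, 0.2171, 0.1199]
ee_rot: [1.877, 1.773, -0.676]
force: [0.6, 0.3, -1.8]
width: 0.309
gripper_force: 29.9
dist 0.1658 turn/row [0.0023, -0.0009, 0.0021]
[-0.0178, 0.0234, 0.0153]
[-0.0178, 0.0235, 0.0152]
[-0.0177, 0.0235, 0.0152]
[-0.0177, 0.0236, 0.0152]
[-0.0176, 0.0237, 0.0151]
```

```bash
python3 -m pendant '[-0.0178,0.0234,0.0153,0.0023,-0.0009,0.0021,0.02,-0.0178,0.0235,0.0152,0.0023,-0.0009,0.0021,0.02,-0.0177,0.0235,0.0152,0.0023,-0.0009,0.0021,0.02,-0.0177,0.0236,0.0152,0.0023,-0.0009,0.0021,0.02,-0.0176,0.0237,0.0151,0.0023,-0.0009,0.0021,0.02,0,0,0,0,0,0,0.02,0,0,0,0,0,0,0.02]'; python3 - <<'E'
from h import *
st=observe(); im=get_image("wrist"); s=get_image("scene"); t=get_image("top")
for n,i in (("w2",im),("s2",s),("t2",t)): cv2.imwrite(f"pics/{n}.png",i[:,:,::-1])
np.save("w2.npy",np.r_[st["position"],st["ee_rot"]])
a=cv2.resize(s[140:290,200:300],(400,600),interpolation=cv2.INTER_CUBIC); b=cv2.resize(t[130:220,190:250],(400,600),interpolation=cv2.INTER_CUBIC)
b=np.vstack([cv2.resize(t[150:225,190:240],(400,600),interpolation=cv2.INTER_CUBIC)])
cv2.imwrite("pics/m2.png",np.hstack([a,b])[:,:,::-1])
E
```

```text
clock: 4.28
position: [0.546, 0.0931, 0.1159]
ee_rot: [1.887, 1.759, -0.694]
force: [-0.3, 0.9, -1.2]
width: 0.303
gripper_force: 29.9
```

View pics/w2.png

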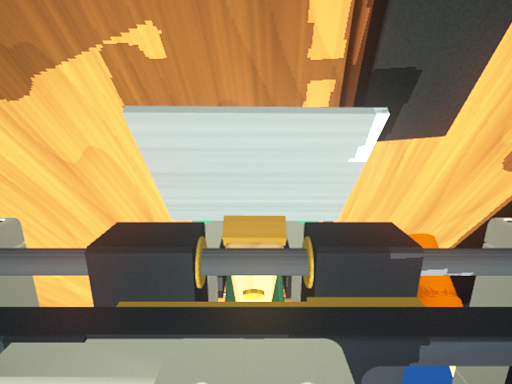

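```bash
python3 - <<'E'
from h import *
v=np.load("w2.npy"); st=dict(position=v[:3],ee_rot=v[3:]); c=cam("wrist",st); R=Ro.from_rotvec(v[3:]).as_matrix()
b=v[2]-.0185; f=R[:,0]*1; f=-np.array([R[0,0],R[1,0],0]); f/=np.linalg.norm(f); print("f",f)
im=cv2.imread("pics/w2.png"); print(im[236:304:2,255].tolist())
for uv,z in [((254.5,248),.032),((255,291),.035)]:
    p=onz(c,uv,b+z); print(uv,p.round(4),"ahead of tcp",(p-v[:3])@f)
# predicted pixel of rivet front/back edges, handle front edge
for a in (.0397,.0467,.0537): print(a,proj(c,v[:3]+a*f+np.array([0,0,-.0185+.035])))
print(proj(c,v[:3]-.0233*f+np.array([0,0,-.0185+.032])))
E
cat > /dev/null
```

```text
f [-0.06821097 -0.99767092 -0.        ]
[[63, 154, 198], [66, 177, 226], [68, 183, 230], [90, 166, 207], [104, 168, 203], [116, 185, 224], [87, 111, 129], [79, 88, 88], [86, 94, 95], [100, 104, 107], [90, 96, 95], [100, 107, 106], [108, 113, 114], [114, 118, 118], [116, 120, 120], [125, 128, 126], [122, 126, 125], [122, 128, 127], [117, 124, 123], [112, 114, 111], [200, 255, 255], [195, 253, 255], [194, 253, 255], [195, 253, 255], [195, 253, 255], [197, 253, 255], [176, 254, 255], [55, 149, 196], [55, 155, 206], [102, 255, 255], [101, 251, 255], [110, 251, 255], [208, 255, 255], [40, 116, 151]]
(254.5, 248) [0.5485 0.1154 0.1294] ahead of tcp -0.0223954885490968
(255, 291) [0.5446 0.055  0.1324] ahead of tcp 0.038145480267667585
0.0397 [253.07889066 291.67861105]
0.0467 [253.13851205 294.64834881]
0.0537 [253.19462874 297.44351819]
[252.35648447 247.20908416]
```

View pics/m2.png

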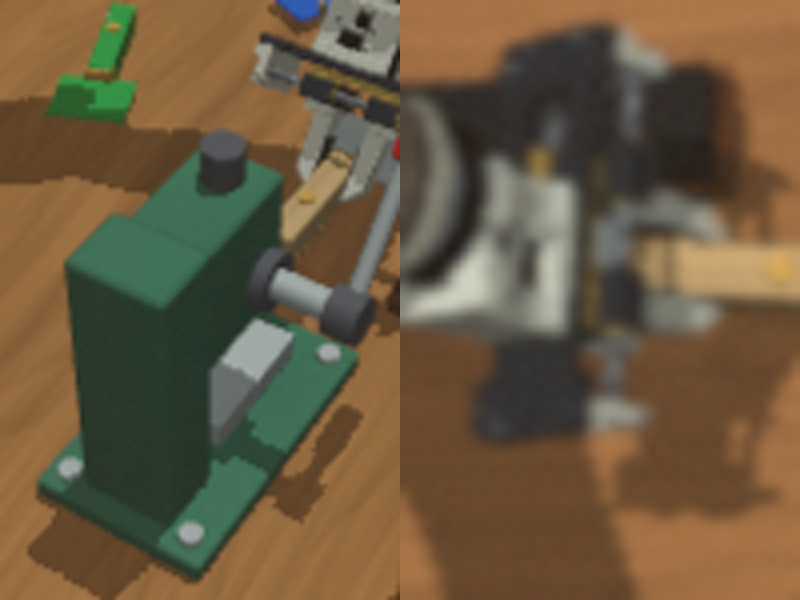

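Left panel: scene px of rivet (276.5,189), ram cap top (255.5,176.8), anvil front corners (264.5,219.5)/(273,224.5). Right panel: top px of rivet (237.2,183.5).

```bash
python3 - <<'E'
from h import *
v=np.load("w2.npy"); R=Ro.from_rotvec(v[3:]).as_matrix(); f=-np.array([R[0,0],R[1,0],0]); f/=np.linalg.norm(f); l=np.array([-f[1],f[0],0])
ct,cs=cam("top"),cam("scene")
riv=v[:3]+.0467*f+np.array([0,0,.0165]); print("rivet by robot",riv)
p,e=tri(ct,(237.25,183.5),cs,(276.5,189)); print("rivet tri",p,e,"along/lat err",(p-riv)@f,(p-riv)@l)
# cap: ellipse of dark cap in both
t=cv2.imread("pics/top0.png"); s=cv2.imread("pics/s2.png")
p,e=tri(ct,(273.3,175.8),cs,(255.5,176.3)); print("cap tri",p,e)
for z in (.25,.26,.27,.28): print(z,onz(ct,(273.3,175.8),z)[:2].round(4),onz(cs,(255.5,176.3),z)[:2].round(4))
for z in (.045,.05,.055):
    a,b=onz(cs,(264.5,219.5),z),onz(cs,(273,224.5),z); m=(a+b)/2; print(z,a[:2].round(4),b[:2].round(4),np.linalg.norm(a-b).round(4),"ram:",(m+.065*f)[:2].round(4))
# press base: near & front edges again, in scene, at z=.02
h=cv2.cvtColor(s,cv2.COLOR_BGR2HSV); g=((h[...,0]>60)&(h[...,0]<95)&(h[...,1]>60)).astype(np.uint8)
o=cv2.resize(t[160:215,240:320],None,fx=10,fy=10,interpolation=cv2.INTER_CUBIC); cv2.imwrite("pics/c3.png",o)
E
```

```text
rivet by robot [0.54279606 0.04654529 0.13244356]
rivet tri [0.54235236 0.04863784 0.13114432] 0.0006681279833051534 along/lat err -0.002057417506722834 -0.0005854063583102113
cap tri [ 0.53287128 -0.08368851  0.27796211] 0.002053042491019326
0.25 [ 0.5389 -0.0853] [ 0.5181 -0.0531]
0.26 [ 0.5364 -0.0849] [ 0.5236 -0.0637]
0.27 [ 0.534  -0.0846] [ 0.5292 -0.0744]
0.28 [ 0.5315 -0.0842] [ 0.5347 -0.0851]
0.045 [ 0.5347 -0.0179] [ 0.5692 -0.0248] 0.0352 ram: [ 0.5476 -0.0862]
0.05 [ 0.5368 -0.0222] [ 0.571 -0.029] 0.035 ram: [ 0.5495 -0.0904]
0.055 [ 0.5388 -0.0264] [ 0.5729 -0.0332] 0.0347 ram: [ 0.5514 -0.0947]
```

View pics/c3.png

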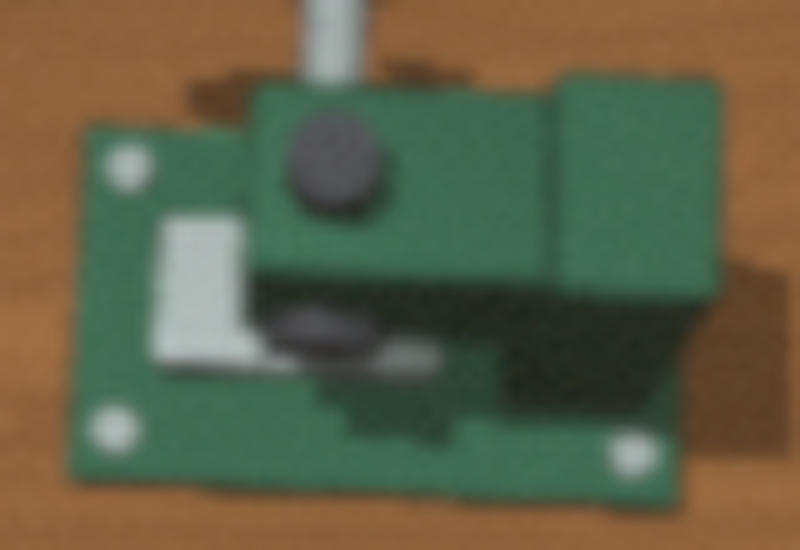

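The top crop shows the anvil corners at px (256.5,181.5), (255.2,196.2), (283.8,197.2), cap centre (273.5,175.8), head top near-front corner (265,187.6), and bolts at (253,176.5), (251.5,203), (303.3,205.5).

```bash
python3 - <<'E'
from h import *
ct=cam("top"); f=np.array([-.0715,-.9974,0]); l=np.array([.9974,-.0715,0])
fl,fr,br=[onz(ct,p,.05) for p in ((256.5,181.5),(255.2,196.2),(283.8,197.2))]
print("anvil w,l",np.linalg.norm(fl-fr),np.linalg.norm(br-fr),"dir",(br-fr)/np.linalg.norm(br-fr))
print("ram from anvil",((fl+fr)/2+.065*f)[:2], (fr+.065*f+.03*l)[:2],(br-.05*f+.03*l)[:2])
a,b=onz(ct,(265,187.6),.25),onz(ct,(265.3,169),.25); print("head w",np.linalg.norm(a-b),"ram",((a+b)/2+.03*f)[:2])
B=[onz(ct,p,.023) for p in ((253,176.5),(251.5,203),(303.3,205.5))]
print("bolts",[x[:2].round(4).tolist() for x in B],(B[2]-B[1])/np.linalg.norm(B[2]-B[1]),"y-mid from front bolts",((B[0]+B[1])/2)[:2])
m=(B[0]+B[1])/2; print("lateral of bolt mid line at ram y:", m+f*((m[1]+.083)/.9974))
E
```

```text
anvil w,l 0.06059774315987671 0.11440245019152018 dir [-0.06336674 -0.99799031  0.        ]
ram from anvil [ 0.53169998 -0.08528085] [ 0.53150723 -0.08409063] [ 0.53248042 -0.08356217]
head w 0.06613148205903367 ram [ 0.52885549 -0.08673933]
bolts [[0.5943, -0.0095], [0.4836, -0.0009], [0.4676, -0.2105]] [-0.07615219 -0.99709621  0.        ] y-mid from front bolts [ 0.53892289 -0.00517429]
lateral of bolt mid line at ram y: [ 0.53334384 -0.083       0.023     ]
```

```bash
python3 - <<'E'
from h import *
R,f,l=frame(-.070,40); ram=np.array([.532,-.084,0]); 
st=observe(); p0=st["position"]; 
A=ram-.130*f-.046*f+np.array([0,0,.084]); B=ram-.046*f+np.array([0,0,.084])
plan(A,R,2); plan(B,R,5,p0=A,R0=R); print(B,st["joints"].round(2))
E
```

```text
dist 0.0325 turn/row [-0.0011, 0.0014, 0.0011]
[0.0095, -0.0008, 0.0132]
[0.0095, -0.0008, 0.0132]
dist 0.13 turn/row [0.0, 0.0, 0.0]
shift/row [-0.0199, 0.0, 0.0167] n 5
[ 0.53521214 -0.03811229  0.084     ] [-0.98  0.76  0.6   1.73  0.21  1.13 -0.64]
```

```bash
python3 -m pendant '[0.0095,-0.0008,0.0132,-0.001,0.0014,0.001,0.02,0.0095,-0.0008,0.0132,-0.001,0.0014,0.001,0.02,0,0,0,0,0,0,0.02,-0.0199,0,0.0167,0,0,0,0.02,-0.0199,0,0.0167,0,0,0,0.02,0,0,0,0,0,0,0.02]';python3 -m pendant '[-0.0199,0,0.0167,0,0,0,0.02,-0.0199,0,0.0167,0,0,0,0.02,-0.0199,0,0.0167,0,0,0,0.02,0,0,0,0,0,0,0.02,0,0,0,0,0,0,0.02]'; python3 - <<'E'
from h import *
R,f,l=frame(-.070,40); ram=np.array([.532,-.084,0]); plan(ram-.046*f+np.array([0,0,.084]),R,1)
E
```

```text
clock: 5.18
position: [0.5406, 0.0358, 0.0852]
ee_rot: [1.892, 1.754, -0.69]
force: [-0.2, -0.4, -0.7]
width: 0.304
gripper_force: 29.9
clock: 5.8
position: [0.5361, -0.038, 0.0844]
ee_rot: [1.889, 1.759, -0.686]
force: [0.1, 0.4, -0.9]
width: 0.305
gripper_force: 29.9
dist 0.001 turn/row [0.0003, -0.0006, -0.0011]
[0.0001, -0.0009, 0.0004]
```

```bash
python3 -m pendant '[0.0026,-0.0009,0.003,0,0,-0.001,0.02,0.0026,0,0.003,0,0,0,0.02,0,0,0,0,0,0,0.02]'; for i in 1; do python3 -m pendant '[0.0013,0,0.0015,0,0,0,0.02,0,0,0,0,0,0,0.02]'; python3 -m pendant '[0.0013,0,0.0015,0,0,0,0.02,0,0,0,0,0,0,0.02]'; done
```

```text
clock: 6.18
position: [0.5346, -0.0386, 0.0762]
ee_rot: [1.887, 1.76, -0.688]
force: [-0.0, -0.1, -0.9]
width: 0.302
gripper_force: 29.9
clock: 6.42
position: [0.5347, -0.039, 0.0746]
ee_rot: [1.888, 1.759, -0.688]
force: [-0.4, 0.3, -1.0]
width: 0.303
gripper_force: 29.9
clock: 6.68
position: [0.5347, -0.039, 0.0726]
ee_rot: [1.888, 1.759, -0.688]
force: [-0.3, -0.7, -1.3]
width: 0.302
gripper_force: 29.9
```

```bash
python3 -m pendant '[0.001,0,0.0011,0,0,0,0.02,0,0,0,0,0,0,0.02]' | sed -n '2p;4p'; python3 -m pendant '[0.001,0,0.0011,0,0,0,0.02,0,0,0,0,0,0,0.02]'| sed -n '2p;4p';  python3 -m pendant '[0.001,0,0.0011,0,0,0,0.02,0,0,0,0,0,0,0.02]'| sed -n '2p;4p'
```

```text
position: [0.5347, -0.0389, 0.0711]
force: [0.4, 0.2, -1.3]
position: [0.5346, -0.0388, 0.0696]
force: [1.0, -0.1, -0.7]
position: [0.5347, -0.0388, 0.0681]
force: [-0.1, -0.1, -1.4]
```

```bash
for k in a; do python3 -m pendant '[0.0007,0,0.0008,0,0,0,0.02,0,0,0,0,0,0,0.02]' | sed -n '2p;4p'; python3 -m pendant '[0.0007,0,0.0008,0,0,0,0.02,0,0,0,0,0,0,0.02]'| sed -n '2p;4p';  python3 -m pendant '[0.0007,0,0.0008,0,0,0,0.02,0,0,0,0,0,0,0.02]'| sed -n '2p;4p'; done
```

```text
position: [0.5347, -0.0388, 0.0671]
force: [0.2, -1.0, -0.6]
position: [0.5347, -0.0387, 0.066]
force: [-0.3, -0.2, -0.4]
position: [0.5348, -0.0388, 0.0654]
force: [-2.6, 1.3, 5.5]
```

```bash
python3 -m pendant '[0,0,0,0,0,0,0.055,0,0,0,0,0,0,0.055,0,0,0,0,0,0,0.055]'; python3 -m pendant '[0,0,-0.02,0,0,0,0.055,0,0,-0.04,0,0,0,0.055,0,0,-0.05,0,0,0,0.055,0,0,-0.05,0,0,0,0.055,0,0,0,0,0,0,0.055,0,0,0,0,0,0,0.055]'; python3 - <<'E'
from h import *
st=observe(); im=get_image("wrist"); s=get_image("scene"); t=get_image("top")
for n,i in (("w3",im),("s3",s),("t3",t)): cv2.imwrite(f"pics/{n}.png",i[:,:,::-1])
np.save("w3.npy",np.r_[st["position"],st["ee_rot"]])
c=cam("wrist",st); R,f,l=frame(-.07,40); ram=np.array([.532,-.084,0])
for n,p in [("rivet",ram+[0,0,.082]),("foot",ram+[0,0,.119]),("hstart",ram-.07*f+[0,0,.079]),("anvil fl",ram-.065*f+.03*l+[0,0,.047]),("anvil fr",ram-.065*f-.03*l+[0,0,.047])]: print(n,proj(c,p).round(1))
cv2.imwrite("pics/w3z.png",cv2.resize(im[120:384,130:380],(750,600)[0:2] if 0 else (568,600),interpolation=cv2.INTER_CUBIC)[:,:,::-1])
E
```

```text
clock: 8.55
position: [0.5347, -0.0387, 0.065]
ee_rot: [1.888, 1.759, -0.688]
force: [-0.5, 0.3, 0.2]
width: 0.571
gripper_force: 0.0
clock: 9.3
position: [0.5416, 0.0634, 0.1871]
ee_rot: [1.888, 1.759, -0.689]
force: [-0.1, -0.4, -0.4]
width: 0.599
gripper_force: 0.0
rivet [254.3 212.2]
foot [254.3 241.1]
hstart [254.3 173.7]
anvil fl [282.5 152.8]
anvil fr [226.1 152.8]
```

View pics/w3.png

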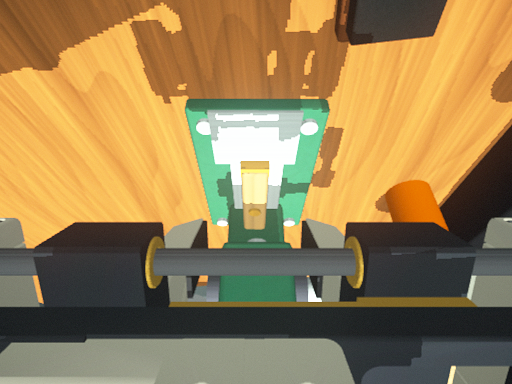

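```bash
python3 - <<'E'
import cv2
im=cv2.imread("pics/w3.png"); cv2.imwrite("pics/w3c.png",cv2.resize(im[155:250,215:300],None,fx=6.3,fy=6.3,interpolation=cv2.INTER_CUBIC))
E
```

```text
(no output)
```

View pics/w3c.png

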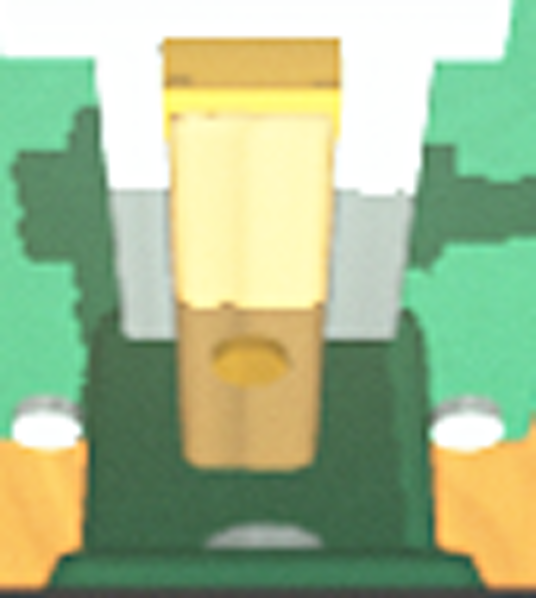

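Crop: rivet at px (254.7,212.1), ram's lower front rim at (256.7,238), anvil back edge mid (256.4,208.7), anvil sides mid u=256.7.

```bash
python3 - <<'E'
from h import *
v=np.load("w3.npy"); c=cam("wrist",dict(position=v[:3],ee_rot=v[3:])); R,f,l=frame(-.07,40)
P=lambda x,y:(215+x/6.3,155+y/6.3)
riv=onz(c,P(250,360),.0823); rim=onz(c,P(263,523),.119)+.011*f; ab=onz(c,P(261,338),.0473); am=onz(c,P(262.5,190),.0473)
hs=onz(c,P(252,115),.0793)
aw=np.linalg.norm(onz(c,P(108,190),.0473)-onz(c,P(417,190),.0473))
print("rivet",riv,"ram by rim",rim,"ram by anvil",ab-.05*f,am,"w",aw)
for n,p in (("rim",rim),("anvil",ab-.05*f)): print(n,"rivet - ram along,lat",(riv-p)@f,(riv-p)@l)
print("anvil lat vs rivet",(riv-am)@l,"hstart->rivet",(riv-hs)@f)
E
```

```text
rivet [ 0.53251515 -0.08341149  0.0823    ] ram by rim [ 0.53446727 -0.08727428  0.119     ] ram by anvil [ 0.53497092 -0.08384069  0.0473    ] [ 0.53536177 -0.07787031  0.0473    ] w 0.06033928999704067
rim rivet - ram along,lat -0.0037170428299422484 -0.00221709341594898
anvil rivet - ram along,lat -0.00025667290581272284 -0.0024797538084348524
anvil lat vs rivet -0.002452736060971452 hstart->rivet 0.07045526179151823
```

Rivet is within about 4 mm of the ram axis by both references. Now to the lever.

```bash
python3 - <<'E'
from h import *
R0=Ro.from_rotvec(observe()["ee_rot"]).as_matrix()
R,f,l=frame(-.07,-28); ram=np.array([.534,-.0845,0]); z=np.array([0,0,1.])
W0=ram-.205*f+.36*z; plan(W0,R0,4)
g=ram-.103*f+.105*l+.293*z; print("grip",g)
W2=g+.008*R[:,2]-.12*R[:,2]; print(W2); plan(W2,R,8,p0=W0,R0=R0)
E
```

```text
dist 0.1826 turn/row [0.0, 0.0, 0.0]
shift/row [-0.0168, 0.0007, -0.0424] n 4
grip [0.64593609 0.01091652 0.293     ]
[ 0.64226442 -0.04153595  0.39189013]
dist 0.1896 turn/row [-0.0002, 0.1486, -0.0003]
[-0.0173, 0.0132, 0.0094]
[-0.0185, 0.0132, 0.0067]
[-0.0193, 0.0132, 0.0039]
[-0.0197, 0.0131, 0.001]
[-0.0196, 0.0131, -0.0019]
[-0.0191, 0.0131, -0.0048]
[-0.0182, 0.0131, -0.0076]
[-0.0169, 0.0131, -0.0102]
```

```bash
python3 -m pendant '[-0.0168,0.0007,-0.0424,0,0,0,0.055,-0.0168,0.0007,-0.0424,0,0,0,0.055,-0.0168,0.0007,-0.0424,0,0,0,0.055,-0.0168,0.0007,-0.0424,0,0,0,0.055,0,0,0,0,0,0,0.055]';python3 -m pendant '[-0.0173,0.0132,0.0094,0,0.1486,0,0.055,-0.0185,0.0132,0.0067,0,0.1486,0,0.055,-0.0193,0.0132,0.0039,0,0.1486,0,0.055,-0.0197,0.0131,0.001,0,0.1486,0,0.055,-0.0196,0.0131,-0.0019,0,0.1486,0,0.055,-0.0191,0.0131,-0.0048,0,0.1486,0,0.055,-0.0182,0.0131,-0.0076,0,0.1486,0,0.055,-0.0169,0.0131,-0.0102,0,0.1486,0,0.055,0,0,0,0,0,0,0.055,0,0,0,0,0,0,0.055]'; python3 - <<'E'
from h import *
st=observe(); im=get_image("wrist"); cv2.imwrite("pics/w4.png",im[:,:,::-1]); print(st["joints"].round(2))
np.save("w4.npy",np.r_[st["position"],st["ee_rot"]]); c=cam("wrist",st)
R,f,l=frame(-.07,-28); ram=np.array([.534,-.0845,0]); z=np.array([0,0,1.]); g=ram-.103*f+.105*l+.293*z
u=-.643*f+.766*z; n=.766*f+.643*z
print("mid",proj(c,g),"ends upper face",proj(c,g-.045*u+.01*n),proj(c,g+.045*u+.01*n))
h=cv2.cvtColor(im,cv2.COLOR_RGB2HSV); m=(((h[...,0]<8)|(h[...,0]>172))&(h[...,1]>140)&(h[...,2]>60)).astype(np.uint8)
for k in cv2.findContours(m,0,2)[0]:
    if cv2.contourArea(k)>80: print(cv2.boundingRect(k),cv2.minAreaRect(k))
plan(g+.008*R[:,2],R,1)
E
```

```text
clock: 10.07
position: [0.5501, 0.1215, 0.3625]
ee_rot: [1.889, 1.758, -0.682]
force: [0.6, 0.3, -1.5]
width: 0.597
gripper_force: 0.0
clock: 11.32
position: [0.6425, -0.041, 0.3905]
ee_rot: [-2.024, -1.88, -0.503]
force: [-0.4, -0.3, 0.2]
width: 0.598
gripper_force: 0.0
[-0.09  0.47  0.55  1.32 -0.7   1.61  0.4 ]
mid [253.37310637 190.8931291 ] ends upper face [253.61905614 233.17829404] [253.03229773 153.85446404]
(410, 201, 53, 23) ((435.8529968261719, 213.9117431640625), (19.645381927490234, 53.11530303955078), 75.96376037597656)
(241, 142, 26, 88) ((253.5, 185.5), (87.0, 25.0), 90.0)
dist 0.1184 turn/row [-0.0013, -0.0016, -0.0013]
[-0.0017, -0.0, 0.1184]
```

The wrist mask shows the red grip at u 241–267, v 142–230, where it was predicted. Going in.

```bash
python3 -m pendant '[-0.0008,0,0.04,0,0,0,0.055,-0.0008,0,0.04,0,0,0,0.055,0,0,0.025,0,0,0,0.055,0,0,0.0134,0,0,0,0.055,0,0,0,0,0,0,0.055]';python3 -m pendant '[0,0,0,0,0,0,0.01,0,0,0,0,0,0,0.01,0,0,0,0,0,0,0.01,0,0,0,0,0,0,0.01,0,0,0,0,0,0,0.01]' 15; python3 - <<'E'
from h import *
st=observe(); R,f,l=frame(-.07,-28); ram=np.array([.534,-.0845,0]); z=np.array([0,0,1.]); d=st["position"]-.008*R[:,2]-ram
print("grasp pt press",d@f,d@l,d[2],"force f,l,z",st["force"]@f,st["force"]@l,st["force"][2],st["ft_torque"].round(2),st["gripper_force"])
E
```

```text
clock: 12.0
position: [0.6463, 0.0156, 0.2868]
ee_rot: [-2.019, -1.885, -0.504]
force: [-0.7, -0.1, 0.4]
width: 0.599
gripper_force: 0.0
clock: 12.62
position: [0.6462, 0.0136, 0.2873]
ee_rot: [-2.022, -1.883, -0.505]
force: [-4.1, -0.8, 4.0]
width: 0.238
gripper_force: 15.0
grasp pt press -0.10196002598388887 0.10508472392322087 0.29434533755065906 force f,l,z 1.127907911925 -4.047414621881375 3.9788246502082236 [-0.52  0.91  0.38] 15.00010684132576
```

```bash
python3 -m pendant '[0,-0.001,0,0,0,0,0.01,0,0,0,0,0,0,0.01]' 40; python3 -m pendant '[0.0025,0,0.0075,0,-0.05,0,0.01,0.0047,0,0.0151,0,-0.1,0,0.01,0.0047,0,0.0151,0,-0.1,0,0.01,0,0,0,0,0,0,0.01,0,0,0,0,0,0,0.01]'; cat > lev.py <<'E'
from h import *
st=observe(); R=Ro.from_rotvec(st["ee_rot"]).as_matrix(); _,f,l=frame(-.07,0); ram=np.array([.534,-.0845,0])
d=st["position"]-.008*R[:,2]-ram; x,z=d@f,d[2]-.170; a=np.arctan2(z,-x); F=st["force"]; t=np.array([np.sin(a),np.cos(a)]) # up-tangent in (f,z)
print("t %.2f r %.4f theta %.3f lat %.4f lean %.1f | Fup-tangent %.1f Fradial %.1f Flat %.1f grip %.0f"%(st["clock"],np.hypot(x,z),np.radians(50)-a,d@l,np.degrees(np.arctan2(R[:,2]@f,-R[2,2])),F@f*t[0]+F[2]*t[1],-F@f*np.cos(a)+F[2]*np.sin(a),F@l,st["gripper_force"]))
E
python3 lev.py
```

```text
clock: 12.88
position: [0.6462, 0.0136, 0.2873]
ee_rot: [-2.023, -1.884, -0.507]
force: [1.4, -2.6, 2.4]
width: 0.232
gripper_force: 40.0
clock: 13.5
position: [0.6481, 0.0398, 0.2577]
ee_rot: [-2.171, -2.023, -0.263]
force: [1.3, -1.5, 3.2]
width: 0.236
gripper_force: 40.0
t 13.50 r 0.1613 theta 0.240 lat 0.1051 lean -13.8 | Fup-tangent 3.4 Fradial 0.7 Flat 1.4 grip 40
```

```bash
python3 -m pendant '[0.0047,0,0.0151,0,-0.1,0,0.01,0.0047,0,0.0151,0,-0.1,0,0.01,0.0047,0,0.0151,0,-0.1,0,0.01,0.0047,0,0.0151,0,-0.1,0,0.01,0,0,0,0,0,0,0.01]' >/dev/null; python3 lev.py; python3 -m pendant '[0.0047,0,0.0151,0,-0.1,0,0.01,0.0025,0,0.0075,0,-0.05,0,0.01,0,0,0,0,0,0,0.01,0,0,0,0,0,0,0.01]' >/dev/null; python3 lev.py
```

```text
t 14.12 r 0.1616 theta 0.646 lat 0.1053 lean 9.4 | Fup-tangent 6.5 Fradial 1.1 Flat 1.9 grip 40
t 14.62 r 0.1613 theta 0.787 lat 0.1053 lean 17.8 | Fup-tangent 7.2 Fradial -0.1 Flat 1.1 grip 40
```

```bash
python3 -m pendant '[0.001,0,0.003,0,-0.02,0,0.01,0.001,0,0.003,0,-0.02,0,0.01,0.001,0,0.003,0,-0.02,0,0.01,0,0,0,0,0,0,0.01,0,0,0,0,0,0,0.01]' >/dev/null; python3 lev.py; python3 -m pendant '[0.001,0,0.003,0,-0.02,0,0.01,0,0,0,0,0,0,0.01,0,0,0,0,0,0,0.01]' >/dev/null; python3 lev.py;  python3 -m pendant '[0.0005,0,0.0015,0,-0.01,0,0.01,0,0,0,0,0,0,0.01,0,0,0,0,0,0,0.01]' >/dev/null; python3 lev.py
```

```text
t 15.25 r 0.1613 theta 0.846 lat 0.1053 lean 21.2 | Fup-tangent 6.7 Fradial 0.6 Flat 2.1 grip 40
t 15.62 r 0.1612 theta 0.866 lat 0.1053 lean 22.3 | Fup-tangent 7.7 Fradial 0.4 Flat 2.4 grip 40
t 16.00 r 0.1612 theta 0.876 lat 0.1053 lean 22.9 | Fup-tangent 7.2 Fradial -0.1 Flat 2.4 grip 40
```

```bash
for i in 1; do python3 -m pendant '[0.0005,0,0.0015,0,-0.01,0,0.01,0,0,0,0,0,0,0.01,0,0,0,0,0,0,0.01]' >/dev/null; python3 lev.py; python3 -m pendant '[0.0005,0,0.0015,0,-0.01,0,0.01,0,0,0,0,0,0,0.01,0,0,0,0,0,0,0.01]' >/dev/null; python3 lev.py;  python3 -m pendant '[0.0003,0,0.0008,0,-0.005,0,0.01,0,0,0,0,0,0,0.01,0,0,0,0,0,0,0.01]' >/dev/null; python3 lev.py; done
```

```text
t 16.38 r 0.1612 theta 0.885 lat 0.1053 lean 23.4 | Fup-tangent 8.0 Fradial 0.4 Flat 1.5 grip 40
t 16.75 r 0.1612 theta 0.896 lat 0.1053 lean 24.0 | Fup-tangent 7.4 Fradial 0.6 Flat 1.0 grip 40
t 17.12 r 0.1612 theta 0.901 lat 0.1053 lean 24.3 | Fup-tangent 8.2 Fradial 0.6 Flat 1.5 grip 40
```

```bash
for i in 1; do python3 -m pendant '[0.0001,0,0.0004,0,-0.003,0,0.01,0,0,0,0,0,0,0.01]' >/dev/null; python3 lev.py; python3 -m pendant '[0.0002,0,0.0004,0,-0.003,0,0.01,0,0,0,0,0,0,0.01]' >/dev/null; python3 lev.py;  python3 -m pendant '[0.0001,0,0.0004,0,-0.003,0,0.01,0,0,0,0,0,0,0.01]' >/dev/null; python3 lev.py; done
```

```text
t 17.38 r 0.1613 theta 0.903 lat 0.1053 lean 24.5 | Fup-tangent 7.2 Fradial 0.4 Flat 2.0 grip 40
t 17.62 r 0.1612 theta 0.906 lat 0.1053 lean 24.6 | Fup-tangent 7.7 Fradial 1.0 Flat 1.0 grip 40
t 17.88 r 0.1612 theta 0.908 lat 0.1053 lean 24.8 | Fup-tangent 8.5 Fradial 0.8 Flat 0.7 grip 40
```

```bash
for i in 1; do python3 -m pendant '[0.0001,0,0.0004,0,-0.003,0,0.01,0,0,0,0,0,0,0.01]' >/dev/null; python3 lev.py; python3 -m pendant '[0.0002,0,0.0004,0,-0.003,0,0.01,0,0,0,0,0,0,0.01]' >/dev/null; python3 lev.py; done
```

```text
t 18.12 r 0.1612 theta 0.909 lat 0.1053 lean 25.0 | Fup-tangent 10.7 Fradial 1.1 Flat 0.9 grip 40
t 18.38 r 0.1612 theta 0.911 lat 0.1053 lean 25.1 | Fup-tangent 12.1 Fradial 1.0 Flat -0.5 grip 40
```

```bash
python3 -m pendant '[0.0001,0,0.0004,0,-0.003,0,0.01,0,0,0,0,0,0,0.01]' >/dev/null; python3 lev.py; python3 -m pendant '[0.0002,0,0.0004,0,-0.003,0,0.01,0,0,0,0,0,0,0.01]' >/dev/null; python3 lev.py; python3 -m pendant '[0.0001,0,0.0004,0,-0.003,0,0.01,0,0,0,0,0,0,0.01]' >/dev/null; python3 lev.py
```

```text
t 18.62 r 0.1613 theta 0.913 lat 0.1053 lean 25.3 | Fup-tangent 14.5 Fradial 1.3 Flat -1.4 grip 40
t 18.88 r 0.1613 theta 0.914 lat 0.1053 lean 25.5 | Fup-tangent 15.3 Fradial 1.8 Flat -2.2 grip 40
t 19.12 r 0.1612 theta 0.916 lat 0.1053 lean 25.7 | Fup-tangent 17.9 Fradial 2.4 Flat -2.1 grip 40
```

```bash
python3 -m pendant '[0.0001,0,0.0003,0,-0.002,0,0.01,0,0,0,0,0,0,0.01,0,0,0,0,0,0,0.01]' >/dev/null; python3 lev.py; for i in 1 2 3; do python3 -m pendant '[0,0,0,0,0,0,0.01,0,0,0,0,0,0,0.01,0,0,0,0,0,0,0.01,0,0,0,0,0,0,0.01]' >/dev/null; python3 lev.py; done
```

```text
t 19.50 r 0.1612 theta 0.917 lat 0.1053 lean 25.8 | Fup-tangent 17.5 Fradial 2.9 Flat -3.7 grip 40
t 20.00 r 0.1612 theta 0.917 lat 0.1053 lean 25.8 | Fup-tangent 19.1 Fradial 1.3 Flat -3.4 grip 40
t 20.50 r 0.1612 theta 0.917 lat 0.1053 lean 25.8 | Fup-tangent 18.3 Fradial 2.1 Flat -3.1 grip 40
t 21.00 r 0.1612 theta 0.917 lat 0.1053 lean 25.8 | Fup-tangent 17.5 Fradial 2.0 Flat -2.9 grip 40
```

```bash
python3 -m pendant '[0.0001,0,0.0003,0,-0.002,0,0.01,0,0,0,0,0,0,0.01,0,0,0,0,0,0,0.01,0,0,0,0,0,0,0.01]' >/dev/null; python3 lev.py; for i in 1 2; do python3 -m pendant '[0,0,0,0,0,0,0.01,0,0,0,0,0,0,0.01,0,0,0,0,0,0,0.01,0,0,0,0,0,0,0.01]' >/dev/null; python3 lev.py; done
python3 -m pendant '[-0.0005,0,-0.0015,0,0.01,0,0.01,-0.001,0,-0.003,0,0.02,0,0.01,-0.001,0,-0.003,0,0.02,0,0.01,0,0,0,0,0,0,0.01]' >/dev/null; python3 lev.py
```

```text
t 21.50 r 0.1612 theta 0.918 lat 0.1053 lean 25.9 | Fup-tangent 19.3 Fradial 2.5 Flat -3.7 grip 40
t 22.00 r 0.1612 theta 0.918 lat 0.1053 lean 25.9 | Fup-tangent 19.3 Fradial 2.1 Flat -4.1 grip 40
t 22.50 r 0.1612 theta 0.918 lat 0.1053 lean 25.9 | Fup-tangent 20.0 Fradial 2.8 Flat -2.5 grip 40
t 23.00 r 0.1613 theta 0.874 lat 0.1053 lean 23.0 | Fup-tangent 6.6 Fradial 0.1 Flat 1.9 grip 40
```

```bash
python3 -m pendant '[-0.0029,0,-0.0073,0,0.05,0,0.01,-0.0029,0,-0.0073,0,0.05,0,0.01,-0.0029,0,-0.0073,0,0.05,0,0.01,-0.0029,0,-0.0073,0,0.05,0,0.01,-0.0029,0,-0.0073,0,0.05,0,0.01,-0.0029,0,-0.0073,0,0.05,0,0.01,-0.0029,0,-0.0073,0,0.05,0,0.01,-0.0029,0,-0.0073,0,0.05,0,0.01,0,0,0,0,0,0,0.01]' >/dev/null; python3 lev.py;  python3 -m pendant '[-0.0029,0,-0.0073,0,0.05,0,0.01,-0.0029,0,-0.0073,0,0.05,0,0.01,-0.0029,0,-0.0073,0,0.05,0,0.01,-0.0029,0,-0.0073,0,0.05,0,0.01,-0.0029,0,-0.0073,0,0.05,0,0.01,-0.0015,0,-0.0036,0,0.025,0,0.01,0,0,0,0,0,0,0.01]' >/dev/null; python3 lev.py
```

```text
t 24.12 r 0.1612 theta 0.475 lat 0.1052 lean -0.1 | Fup-tangent 3.8 Fradial 2.7 Flat 3.8 grip 40
t 25.00 r 0.1610 theta 0.205 lat 0.1051 lean -15.8 | Fup-tangent 3.6 Fradial 3.0 Flat 4.2 grip 40
```

```bash
python3 -m pendant '[-0.0023,0,-0.0059,0,0.04,0,0.01,-0.0023,0,-0.0059,0,0.04,0,0.01,-0.0023,0,-0.0059,0,0.04,0,0.01,-0.0023,0,-0.0059,0,0.04,0,0.01,0,0,0,0,0,0,0.01,0,0,0,0,0,0,0.01]' >/dev/null; python3 lev.py;  python3 -m pendant '[-0.0012,0,-0.003,0,0.02,0,0.01,0,0,0,0,0,0,0.01,0,0,0,0,0,0,0.01]' >/dev/null; python3 lev.py; python3 -m pendant '[-0.0006,0,-0.0015,0,0.01,0,0.01,0,0,0,0,0,0,0.01,0,0,0,0,0,0,0.01]' >/dev/null; python3 lev.py
```

```text
t 25.75 r 0.1608 theta 0.047 lat 0.1050 lean -24.9 | Fup-tangent 3.1 Fradial 3.1 Flat 5.7 grip 40
t 26.12 r 0.1608 theta 0.027 lat 0.1050 lean -26.1 | Fup-tangent 3.3 Fradial 3.5 Flat 6.5 grip 40
t 26.50 r 0.1608 theta 0.017 lat 0.1050 lean -26.6 | Fup-tangent 3.0 Fradial 3.6 Flat 5.7 grip 40
```

```bash
python3 -m pendant '[-0.0006,0,-0.0015,0,0.01,0,0.01,0,0,0,0,0,0,0.01,0,0,0,0,0,0,0.01]' >/dev/null; python3 lev.py; python3 -m pendant '[-0.0006,0,-0.0015,0,0.01,0,0.01,0,0,0,0,0,0,0.01,0,0,0,0,0,0,0.01]' >/dev/null; python3 lev.py; python3 -m pendant '[-0.0003,0,-0.0008,0,0.005,0,0.01,0,0,0,0,0,0,0.01,0,0,0,0,0,0,0.01]' >/dev/null; python3 lev.py
```

```text
t 26.88 r 0.1608 theta 0.007 lat 0.1050 lean -27.2 | Fup-tangent 3.0 Fradial 3.8 Flat 5.0 grip 40
t 27.25 r 0.1608 theta -0.003 lat 0.1050 lean -27.8 | Fup-tangent 4.2 Fradial 4.2 Flat 4.7 grip 40
t 27.62 r 0.1607 theta -0.008 lat 0.1050 lean -28.1 | Fup-tangent 3.3 Fradial 3.7 Flat 5.2 grip 40
```

```bash
for i in 1; do python3 -m pendant '[-0.0003,0,-0.0008,0,0.005,0,0.01,0,0,0,0,0,0,0.01]' >/dev/null; python3 lev.py; python3 -m pendant '[-0.0003,0,-0.0008,0,0.005,0,0.01,0,0,0,0,0,0,0.01]' >/dev/null; python3 lev.py; python3 -m pendant '[-0.0003,0,-0.0008,0,0.005,0,0.01,0,0,0,0,0,0,0.01]' >/dev/null; python3 lev.py; python3 -m pendant '[-0.0003,0,-0.0008,0,0.005,0,0.01,0,0,0,0,0,0,0.01]' >/dev/null; python3 lev.py;done
```

```text
t 27.88 r 0.1607 theta -0.011 lat 0.1050 lean -28.4 | Fup-tangent 2.2 Fradial 4.3 Flat 6.1 grip 40
t 28.12 r 0.1607 theta -0.012 lat 0.1050 lean -28.7 | Fup-tangent -2.9 Fradial 2.6 Flat 7.3 grip 40
t 28.38 r 0.1607 theta -0.013 lat 0.1050 lean -29.0 | Fup-tangent -6.0 Fradial 0.4 Flat 8.2 grip 40
t 28.62 r 0.1607 theta -0.014 lat 0.1050 lean -29.3 | Fup-tangent -9.3 Fradial -0.5 Flat 10.3 grip 40
```

```bash
python3 -m pendant '[0.0004,0,0.0011,0,-0.007,0,0.01,0,0,0,0,0,0,0.01]' >/dev/null; python3 lev.py; python3 -m pendant '[0,0,0,0,0,0,0.055,0,0,0,0,0,0,0.055,0,0,0,0,0,0,0.055,0,0,0,0,0,0,0.055]' >/dev/null; python3 lev.py; python3 -m pendant '[0,0,-0.02,0,0,0,0.055,0,0,-0.04,0,0,0,0.055,0,0,-0.05,0,0,0,0.055,0,0,-0.05,0,0,0,0.055,0,0,0,0,0,0,0.055,0,0,0,0,0,0,0.055,0,0,0,0,0,0,0.055,0,0,0,0,0,0,0.055]'; python3 - <<'E'
from h import *
s=get_image("scene"); w=get_image("wrist")
for n,i in (("s5",s),("w5",w)): cv2.imwrite(f"pics/{n}.png",i[:,:,::-1])
def red(im,roi):
    h=cv2.cvtColor(im,cv2.COLOR_BGR2HSV); m=(((h[...,0]<8)|(h[...,0]>172))&(h[...,1]>150)&(h[...,2]>60)).astype(np.uint8)
    x0,y0,x1,y1=roi; c=max(cv2.findContours(m[y0:y1,x0:x1],0,2)[0],key=cv2.contourArea); r=cv2.minAreaRect(c); return r[0][0]+x0,r[0][1]+y0,r[1],r[2]
a,b=cv2.imread("pics/scene0.png"),cv2.imread("pics/s5.png")
print(red(a,(290,140,330,190)),red(b,(290,140,330,190)))
cv2.imwrite("pics/m5.png",np.hstack([cv2.resize(b[90:384,100:420],(653,600))]))
E
```

```text
t 28.88 r 0.1607 theta -0.013 lat 0.1050 lean -28.8 | Fup-tangent -4.6 Fradial 1.7 Flat 9.4 grip 40
t 29.38 r 0.1600 theta -0.021 lat 0.1043 lean -28.7 | Fup-tangent -0.2 Fradial 0.3 Flat 0.6 grip 0
clock: 30.38
position: [0.6399, -0.0636, 0.4272]
ee_rot: [-2.014, -1.877, -0.514]
force: [0.2, 0.1, -0.4]
width: 0.598
gripper_force: 0.0
(306.99901008605957, 164.69009971618652, (8.321391105651855, 32.4400749206543), 20.85445785522461) (306.98316955566406, 164.7316837310791, (8.321391105651855, 32.52907180786133), 20.85445785522461)
```

View pics/m5.png

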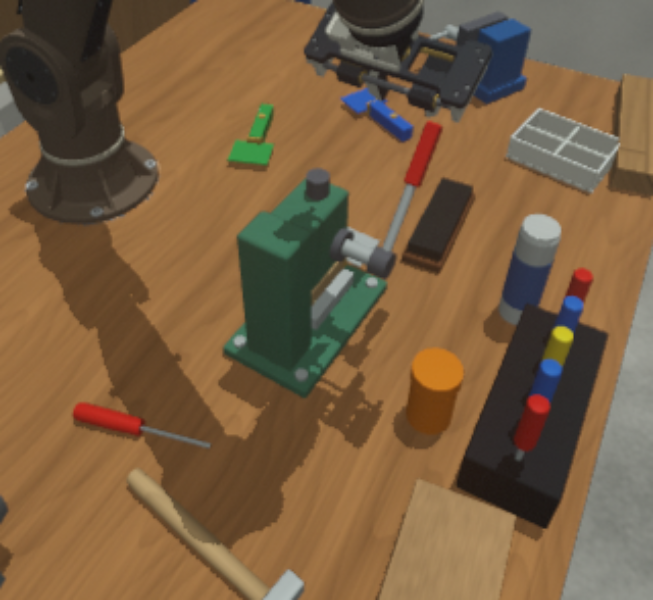

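The lever grip is back at exactly its starting pixel (307,164.7). The scraper's handle is visible on the anvil under the head, everything else is in place, and the gripper is clear. Handing in.

```bash
python3 -c "
from cell import *
print(sign_off())"
```

```text
the job is handed in; nothing more can be done
None
```

The job is handed in, though the hand-in gave no verdict: the scraper lies on the anvil with its rivet about 4 mm or less from the ram's axis, the ram bore on it at roughly 40–45 N (estimated from the wrist force) for about 3 s, and the lever was eased back to its stop at about 0.4 rad/s or slower, with the gripper clear and the other things on the bench looking unmoved.

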